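# Line up the bisque pots by height on the ware board

## Task

Get the four bisque pots ready for the kiln: stand one upright in the middle of each grey disc on the ware board, in order of height, the shortest at the end beside the blue bowl and the tallest at the end beside the brush jar. They are brittle, so set each one down gently rather than dropping it, tip none over, and leave the bowl and the brush jar where they are.

Things in the scene. Friction and masses are not known exactly. Their poses are not given: they have to be found in the camera images.
- pot_b: The shortest of four open, straight-walled, round bisque (unglazed pinkish-buff clay) pots: 55 mm tall, 62 mm outside diameter, wall 5 mm, about 120 g (varies). Loose, standing upright on the table at the start. Origin: centre of its underside; z up along its axis.
- pot_d: The second shortest of four open, straight-walled, round bisque (unglazed pinkish-buff clay) pots: 80 mm tall, 50 mm outside diameter, wall 5 mm, about 130 g (varies). Loose, standing upright on the table at the start. Origin: centre of its underside; z up along its axis.
- pot_c: The second tallest of four open, straight-walled, round bisque (unglazed pinkish-buff clay) pots: 105 mm tall, 60 mm outside diameter, wall 5 mm, about 200 g (varies). Loose, standing upright on the table at the start. Origin: centre of its underside; z up along its axis.
- pot_a: The tallest of four open, straight-walled, round bisque (unglazed pinkish-buff clay) pots: 130 mm tall, 52 mm outside diameter, wall 5 mm, about 200 g (varies). Loose, standing upright on the table at the start. Origin: centre of its underside; z up along its axis.
- disc1: Number 1 of four identical grey round kiln discs in a straight row roughly along y, 110 mm between centres; numbers 1 and 4 are the ends. 90 mm across, 8 mm thick, fixed on a fixed wooden board 120 x 450 mm, 18 mm thick. Origin: centre of its underside, so its top, where a pot stands, is 8 mm above the origin (26 mm above the table).
- disc2: Number 2 of four identical grey round kiln discs in a straight row roughly along y, 110 mm between centres; numbers 1 and 4 are the ends. 90 mm across, 8 mm thick, fixed on a fixed wooden board 120 x 450 mm, 18 mm thick. Origin: centre of its underside, so its top, where a pot stands, is 8 mm above the origin (26 mm above the table).
- disc3: Number 3 of four identical grey round kiln discs in a straight row roughly along y, 110 mm between centres; numbers 1 and 4 are the ends. 90 mm across, 8 mm thick, fixed on a fixed wooden board 120 x 450 mm, 18 mm thick. Origin: centre of its underside, so its top, where a pot stands, is 8 mm above the origin (26 mm above the table).
- disc4: Number 4 of four identical grey round kiln discs in a straight row roughly along y, 110 mm between centres; numbers 1 and 4 are the ends. 90 mm across, 8 mm thick, fixed on a fixed wooden board 120 x 450 mm, 18 mm thick. Origin: centre of its underside, so its top, where a pot stands, is 8 mm above the origin (26 mm above the table).
- bowl: The low blue bowl, 100 mm across the rim, 45 mm high, loose, empty, standing on the table just off one end of the row of discs, about 125 mm from the centre of the end disc; which end varies. Origin: centre of its underside. To be left where it is.
- brush_jar: The round steel jar, 76 mm across, 90 mm high, with four brush handles fixed in it that rise to about 180 mm; loose, standing on the table about 125 mm beyond the end disc at the other end of the row from the bowl. Origin: centre of its underside. To be left where it is.

How it is judged:
By the outcome, as a careful person would: the job done as asked, in the order asked, and still so for the second after the job is handed in, with the robot touching nothing.
It also fails if it takes over 109 s, if anything falls off the work surface, if the arm or the gripper's body presses on something with over 40 N, if the wrist force passes 120 N, or if a joint passes its speed limit or range.

## Robot

A 7-joint arm with a two-finger parallel gripper is mounted at the origin on the work surface. World frame = base frame: x ahead of the robot, y to its left, z up, the work surface at z = 0. Lengths are in m, angles in rad, forces in N, time in s.
With the tool pointing down it reaches from about 0.425 to 0.95 m from the base axis. Payload 4.7 kg.
Tool frame: the origin (TCP) lies on the centre line of the jaws, within the pads' length; the fingertips stand robot.nose_length ahead of it and the grasp point (between the pads) lies 8 mm behind it (robot.nose_length is the distance from the TCP to the fingertips, in m); z points along the fingers, y is the line along which they close (so a half turn about z gives the same grasp; the last joint's range is limited). The gripper opens to 85 mm and grips with 20 to 120 N. Pads are 22 mm wide; open, the fingers measure 114 mm over their backs; the gripper's body (76 mm by 85 mm) begins 54 mm behind the grasp point. The pads swing forward as they close: fully open they stand 13 mm farther back than shut.
Start: joints at [1.172, 0.469, -0.049, 1.532, 0.024, 1.141, -0.082], TCP at [0.244, -0.629, 0.208] pointing down, gripper open.
Joint ranges: [-2.59, 2.59], [-0.33, 1.99], [-1.39, 1.29], [0.1, 2.45], [-1.04, 4.18], [0.21, 1.99], [-2.66, 2.66]. Speed limits (rad/s): [2.57, 2.57, 3.14, 3.14, 3.14, 3.14, 3.14].

## Interface

Orientations are given as [roll, pitch, yaw] about the fixed x, y, z axes, in that order (R = Rz(yaw) Ry(pitch) Rx(roll)).
In Python, from plant import robot gives the robot as it stands. Calls block until the motion is done:
- robot.goto(position, orientation): joint-space move of the TCP to a pose.
- robot.move_straight(position, vel=0.15, attitude=None, contact_N=None): straight line of the TCP; attitude=None keeps the orientation; vel is the mean speed in m/s. With contact_N (N) it stops when the force on the tool has changed by that much, and returns True; else False.
- robot.move_joints(angles): joint-space move.
- robot.grip(opening, strength=None): opening from 0.0 (shut) to 1.0 (fully open); strength is the grip in N (None keeps the last); returns when the fingers have stopped.
- robot.sleep(seconds).
- robot.inverse_kinematics(position, orientation): joint angles nearest the present ones, or None.
- robot.sense(): the state.
- robot.grab_frame(name): name is "side" or "top"; returns a dict with "image" (480x640x3 uint8, red, green, blue), "range_z" (480x640 float32, m along the optical axis (not along the pixel's ray), 0 where there is no reading), "fx", "fy", "cx", "cy" (pixels), "dist_coeffs" ([k1, k2, p1, p2, k3] as OpenCV has them; the pictures are not rectified), "R" (3x3) and "t" (3): a world point X has camera coordinates R X + t. Camera axes: x right, y down, z forward; pixel columns grow to the right and rows downward; lengths in m; the calibration is good to about 2 mm. A picture is of the moment at which its call begins.
A pose or a line that the arm cannot do raises robot.IKError and nothing moves.
- robot.close_job(): hands the job in; it is judged then, once.
The state is a dict: "t": time; "joint_pos": joint angles; "joint_velocities": joint speeds; "effort": joint torques, N m; "tcp_pos": TCP position; "tcp_rot": TCP orientation; "wrist_force": force on the tool from outside, world axes, zero at the start; "torque": the same for the moment, N m; "opening": opening from 0.0 (shut) to 1.0 (fully open); "gripper_force": force on a finger pad.
Only numpy, scipy, OpenCV 4.12 (cv2) and the standard library are available. Lean on these libraries where they do the work, as an engineer would, in place of code of your own. Each camera call takes 0.05 s, during which the arm holds its last target. There are 200 camera calls.

## Working session

There is one attempt and no reset: what is moved stays moved. The work goes in short steps, each a Python script; the robot and the scene stay as the last script left them, time stands still between calls to the robot, and variables do not carry over. Pictures are saved under pics/ and viewed, at most 14 in all, crops included, and the job is handed in when it is done.

```bash
ls; mkdir -p pics; python3 - <<'E'
from plant import robot
import cv2
for n in("top","side"):
    f=robot.grab_frame(n); cv2.imwrite(f"pics/{n}0.png",f["image"][...,::-1]); print(n,f["fx"],f["cx"],f["cy"],f["dist_coeffs"],f["R"],f["t"],(f["range_z"]>0).mean())
s=robot.sense();print(s,robot.nose_length)
E
```

```text
pics
top 525.4085477964412 318.5152345251104 235.7094424985278 [0.0192447 0.        0.        0.        0.       ] [[ 0.0207718  -0.9996104  -0.01864338]
 [-0.98621979 -0.01742513 -0.16452019]
 [ 0.16413123  0.02180385 -0.98619751]] [0.02069422 0.57319713 0.83164917] 0.9961848958333334
side 511.5941085186677 311.354698982052 239.54375834765355 [-0.06151912  0.          0.          0.          0.        ] [[-0.84884581 -0.52845505  0.0140015 ]
 [-0.40508357  0.63320292 -0.65951601]
 [ 0.33965878 -0.56549918 -0.75156011]] [0.49364102 0.25153076 0.82359801] 0.9958463541666667
{'t': 0.1, 'joint_pos': array([ 1.17207372,  0.46938246, -0.0486052 ,  1.53355254,  0.02408844,
        1.14099701, -0.08229883]), 'joint_velocities': array([-0.00092292, -0.00031675, -0.00037835, -0.00408997,  0.00065544,
       -0.00138712, -0.00067945]), 'effort': array([ 9.27702167e-04, -5.11513996e+01, -4.70333768e-02, -2.38390857e+01,
        1.07693556e-02,  4.33194087e-03, -6.07927575e-06]), 'tcp_pos': array([ 0.24379929, -0.62883819,  0.20676109]), 'tcp_rot': array([-3.13983885e+00,  4.49368328e-05,  3.69856673e-01]), 'wrist_force': array([-0.80530349, -0.18900384, -0.63850879]), 'torque': array([ 0.03600644, -0.0023448 ,  0.01563409]), 'gripper_force': 0.0, 'opening': 0.9964593969932903} 0.011
```

View pics/top0.png

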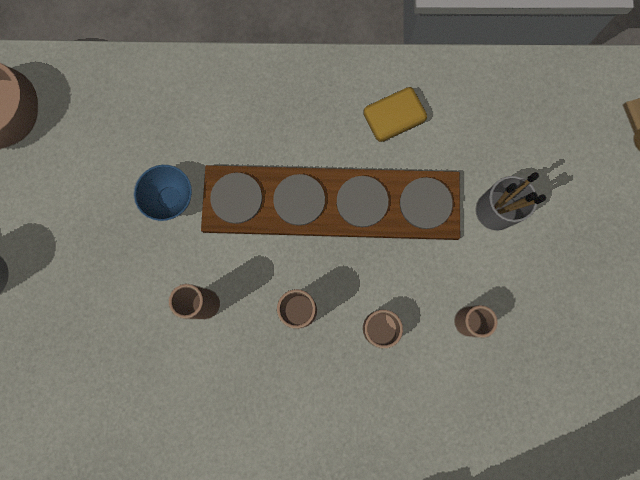

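View pics/side0.png

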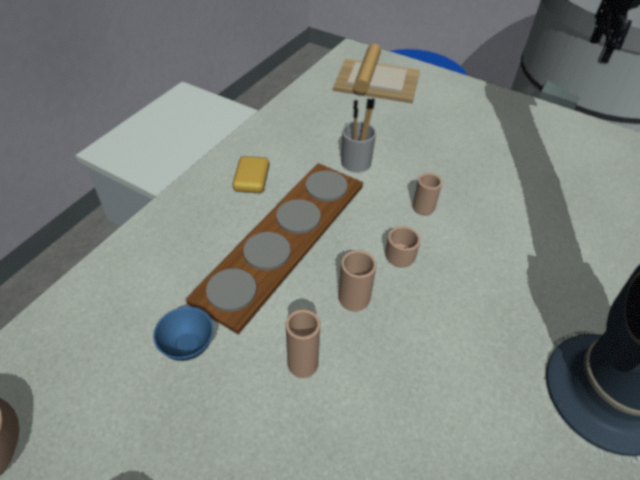

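Top view: pots at about (187,301) tallest, (297,309) second tallest, (382,328) shortest and (482,321) second shortest. Discs run from (236,197) to (427,203), with the bowl at the left end (163,192) and the jar at the right (513,200). The side view agrees: the bowl is by the near end of the board.

```bash
cat >h.py <<'E'
import numpy as np, cv2
from scipy.optimize import least_squares
POTS=dict(b=(.055,.062),d=(.080,.050),c=(.105,.060),a=(.130,.052))
def cam(f): return np.array([[f["fx"],0,f["cx"]],[0,f["fy"],f["cy"]],[0,0,1.]]),np.array(f["dist_coeffs"])
def rays(f,px):
    K,d=cam(f); p=cv2.undistortPoints(np.float64(px).reshape(-1,1,2),K,d)[:,0]
    return np.c_[p,np.ones(len(p))]
def on_plane(f,px,z):
    D=rays(f,px)@f["R"]; C=-f["R"].T@f["t"]
    return (C+D*((z-C[2])/D[:,2])[:,None])[:,:2]
def cloud(f):
    v,u=np.mgrid[:480,:640]; r=rays(f,np.c_[u.ravel(),v.ravel()])
    return ((r*f["range_z"].reshape(-1,1)-f["t"])@f["R"]).reshape(480,640,3)
def circle(P,r):
    return least_squares(lambda c:np.hypot(*(P-c).T)-r,(P.min(0)+P.max(0))/2,loss="soft_l1",f_scale=.001).x
def clay(f):
    h=cv2.cvtColor(f["image"],cv2.COLOR_RGB2HSV); i=f["image"].astype(int)
    return (i[...,0]-i[...,2]>18)&(h[...,1]>50)&(h[...,0]<18)
def rims(f,base=0.):
    """pot -> rim centre, from clay points at rim height (depth), outer edge rays cast on the rim plane"""
    X=cloud(f); m=clay(f)&(X[...,2]>.01+base)&(X[...,0]>.3)&(X[...,0]<.85)&(abs(X[...,1])<.45)&(X[...,2]<.2)
    n,lab,st,_=cv2.connectedComponentsWithStats(m.astype(np.uint8))
    out=[]
    for k in range(1,n):
        if st[k,4]<150: continue
        z=np.percentile(X[lab==k][:,2],97); 
        q=min(POTS,key=lambda p:abs(POTS[p][0]+base-z)); H,D=POTS[q]; H+=base
        t=(lab==k)&(abs(X[...,2]-H)<.006)
        px=np.argwhere(t)[:,::-1]; P=on_plane(f,px,H)
        out.append((q,circle(P,D/2-.0025),z,len(px)))
    return out
def discs(f):
    hsv=cv2.cvtColor(f["image"],cv2.COLOR_RGB2HSV); X=cloud(f)
    m=((abs(X[...,2]-.026)<.006)&(hsv[...,1]<45)&(X[...,0]>.4)&(X[...,0]<.9)&(abs(X[...,1])<.4)).astype(np.uint8)
    m=cv2.morphologyEx(m,cv2.MORPH_OPEN,np.ones((7,7)))
    cs=[c for c in cv2.findContours(m,0,cv2.CHAIN_APPROX_NONE)[0] if cv2.contourArea(c)>600]
    res=[]
    for c in cs:
        P=on_plane(f,c[:,0],.026); (x,y),r=cv2.minEnclosingCircle(P.astype(np.float32)); res.append((*circle(P,.045),r))
    return np.array(sorted(res,key=lambda r:-r[1]))
E
python3 - <<'E'
from plant import robot
from h import *
np.set_printoptions(precision=4,suppress=True)
for n in("top","side"):
    f=robot.grab_frame(n); print(n)
    for r in rims(f): print(*r)
    print(discs(f))
    X=cloud(f); m=(X[...,2]>.1)&(X[...,0]>.55)&(X[...,0]<.85)&(X[...,1]<-.2)&(X[...,1]>-.5)
    print("jar handles",X[m].min(0),X[m].max(0))
print([robot.inverse_kinematics([x,y,.2],[np.pi,0,s*np.pi/2]) for x,y in((.45,.2),(.45,-.25),(.65,.2),(.65,-.2)) for s in(1,-1)])
E
```

```text
topTraceback (most recent call last):
  File "<stdin>", line 6, in <module>
  File "h.py", line 29, in rims
    px=np.argwhere(t)[:,::-1]; P=on_plane(f,px,H)
                                 ~~~~~~~~^^^^^^^^
  File "h.py", line 9, in on_plane
    D=rays(f,px)@f["R"]; C=-f["R"].T@f["t"]
      ~~~~^^^^^^
  File "h.py", line 6, in rays
    K,d=cam(f); p=cv2.undistortPoints(np.float64(px).reshape(-1,1,2),K,d)[:,0]
                  ~~~~~~~~~~~~~~~~~~~^^^^^^^^^^^^^^^^^^^^^^^^^^^^^^^^^^^^
cv2.error: OpenCV(4.12.0) /io/opencv/modules/calib3d/src/undistort.dispatch.cpp:347: error: (-215:Assertion failed) CV_IS_MAT(_src) && CV_IS_MAT(_dst) && (_src->rows == 1 || _src->cols == 1) && (_dst->rows == 1 || _dst->cols == 1) && _src->cols + _src->rows - 1 == _dst->rows + _dst->cols - 1 && (CV_MAT_TYPE(_src->type) == CV_32FC2 || CV_MAT_TYPE(_src->type) == CV_64FC2) && (CV_MAT_TYPE(_dst->type) == CV_32FC2 || CV_MAT_TYPE(_dst->type) == CV_64FC2) in function 'cvUndistortPointsInternal'
```

```bash
sed -i 's/        px=np.argwhere(t)\[:,::-1\]; P/        px=np.argwhere(t)[:,::-1]\n        if len(px)<40: continue\n        P/' h.py
cat >m.py <<'E'
from plant import robot
from h import *
np.set_printoptions(precision=4,suppress=True)
for n in("top","side"):
    f=robot.grab_frame(n); print(n)
    for r in rims(f): print(*r)
    print(discs(f))
    X=cloud(f); m=(X[...,2]>.1)&(X[...,0]>.55)&(X[...,0]<.85)&(X[...,1]<-.2)&(X[...,1]>-.5)
    if m.any(): print("jar handles",X[m].min(0),X[m].max(0))
print([robot.inverse_kinematics([x,y,.2],[np.pi,0,s*np.pi/2]) for x,y in((.45,.2),(.45,-.25),(.65,.2),(.65,-.2)) for s in(1,-1)])
E
python3 m.py
```

```text
top
a [0.4576 0.2258] 0.1315997851704829 316
c [0.4502 0.0629] 0.10693507463642563 354
d [ 0.4376 -0.2234] 0.08205919603531132 322
b [ 0.4225 -0.0754] 0.05762603256959337 355
[[ 0.6412  0.1782  0.0452]
 [ 0.6399  0.0684  0.045 ]
 [ 0.6389 -0.0417  0.0449]
 [ 0.6378 -0.1515  0.0452]]
jar handles [ 0.608  -0.2952  0.1001] [ 0.6562 -0.2484  0.1816]
side
d [ 0.4378 -0.2208] 0.0809351319255883 170
b [ 0.422  -0.0727] 0.056010307798217134 259
c [0.4497 0.0656] 0.1056994274340042 332
a [0.4568 0.2282] 0.13068050073409632 364
[[ 0.6411  0.1797  0.0462]
 [ 0.64    0.0696  0.0463]
 [ 0.639  -0.0399  0.0464]
 [ 0.6374 -0.1491  0.0469]]
jar handles [ 0.6088 -0.2937  0.1003] [ 0.6579 -0.2466  0.1804]
[array([ 0.4003,  0.3694, -1.1115,  1.922 ,  0.3757,  1.0802, -0.8666]), array([ 0.4329,  0.3944, -1.1651,  1.9209,  0.4087,  1.0938,  2.2428]), array([ 0.8299,  0.2526, -0.4787,  1.897 ,  0.1352,  1.0235,  0.2936]), array([-0.4569,  0.3608,  1.126 ,  1.9605, -0.3758,  1.0519, -2.3057]), array([ 0.213 ,  0.6488, -0.9151,  1.4924,  0.5269,  1.261 , -0.7656]), array([ 0.3262,  0.7724, -1.1805,  1.4858,  0.7197,  1.3656,  2.2416]), array([ 0.5655,  0.5303, -0.4911,  1.5079,  0.2622,  1.1691,  0.0287]), array([-0.4276,  0.7136,  1.1103,  1.5717, -0.6599,  1.275 , -2.3566])]
```

```bash
cat >>h.py <<'E'
PICK=dict(b=(.4222,-.0740),d=(.4377,-.2221),c=(.4500,.0643),a=(.4572,.2270))
PLACE=dict(b=(.6412,.1790),d=(.6400,.0690),c=(.6389,-.0408),a=(.6376,-.1503))
GZ=dict(b=.025,d=.042,c=.065,a=.085)      # TCP height over the pot's underside
DOWN=[np.pi,0,np.pi/2]; CLEAR=.16
def do(robot,q):
    (x,y),(u,v),g=PICK[q],PLACE[q],GZ[q]; top=max(CLEAR+g,.235)
    robot.goto([x,y,top],DOWN)
    hit=robot.move_straight([x,y,g],vel=.12,contact_N=12)
    if hit: print("HIT on approach",robot.sense()["tcp_pos"]); return
    robot.grip(0.,strength=25); s=robot.sense(); print(q,"grip",s["opening"],s["gripper_force"])
    robot.move_straight([x,y,top],vel=.12)
    robot.move_straight([u,v,top],vel=.2)
    robot.move_straight([u,v,g+.036],vel=.12)
    robot.sleep(.2)
    c=robot.move_straight([u,v,g+.022],vel=.015,contact_N=2.5); s=robot.sense()
    print("contact",c,s["tcp_pos"]-[u,v,g+.026],s["opening"])
    robot.grip(1.); robot.move_straight([u,v,top],vel=.15); print("t",robot.sense()["t"])
E
python3 - <<'E'
from plant import robot
from h import *
for q in POTS:
    for p,z in((PICK,0),(PLACE,.022)):
        for h in(z+GZ[q],max(CLEAR+GZ[q],.235)):
            if robot.inverse_kinematics([*p[q],h],DOWN) is None: print("no IK",q,p[q],h)
p=robot.sense()["tcp_pos"]; robot.move_straight([p[0],p[1],.3],vel=.2)
do(robot,"d")
f=robot.grab_frame("top"); cv2.imwrite("pics/d.png",f["image"][...,::-1])
for n in("top","side"): print([r for r in rims(robot.grab_frame(n),.026)])
E
```

```text
d grip 0.5787521945402484 25.364177506417036
contact True [ 5.29308564e-06 -1.05233445e-05  6.30491300e-04] 0.5740403856414305
t 12.4167
[('c', array([0.46031581, 0.22530987]), np.float64(0.13149477599617504), 328), ('d', array([0.44822696, 0.06772749]), np.float64(0.10688534924228901), 199)]
[('d', array([0.63726804, 0.06897564]), np.float64(0.10667068732578044), 228), ('d', array([0.4499747 , 0.06694251]), np.float64(0.10587253601189688), 303), ('c', array([0.45475673, 0.22675482]), np.float64(0.13080646712324204), 349)]
```

View pics/d.png

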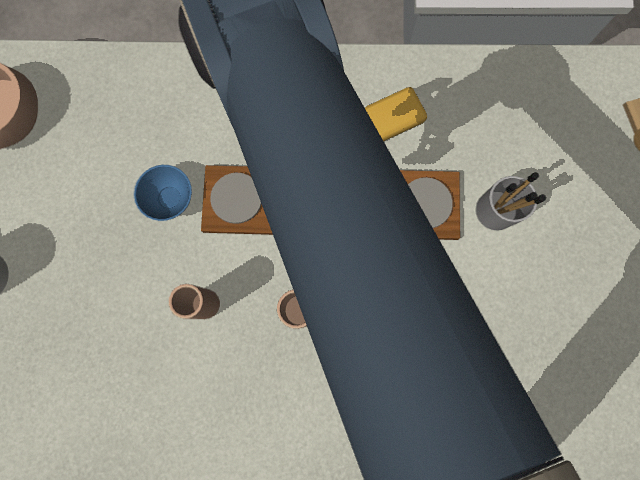

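The arm hides the board in this top view. The side view's depth puts pot d upright on disc 2, within 3 mm of the centre. On with the rest.

```bash
python3 - <<'E'
from plant import robot
from h import *
for q in "bca": do(robot,q)
p=robot.sense()["tcp_pos"]; robot.move_straight([.5,-.1,.3],vel=.2); robot.goto([.244,-.62,.3],DOWN)
np.set_printoptions(precision=4,suppress=True)
for n in("top","side"):
    f=robot.grab_frame(n); cv2.imwrite(f"pics/{n}_end.png",f["image"][...,::-1])
    for r in rims(f,.026): print(n,*r)
s=robot.sense();print(s["t"],s["wrist_force"])
E
```

```text
b grip 0.6252386190806323 22.1079119227943
contact False [ 1.21658148e-04  4.70968236e-05 -3.84966679e-03] -0.001322771660642246
t 24.7333
c grip 0.6852887382304569 25.84053821861744
contact True [3.82308508e-05 2.54620350e-05 8.72191139e-04] 0.6820108958077586
t 33.9583
a grip 0.5928404528529205 26.016999722924083
contact True [ 7.57323589e-06 -4.98940233e-05  6.40006061e-04] 0.5845802062484418
t 44.3417
top c [ 0.6377 -0.0416] 0.13246564569351754 395
top a [ 0.6369 -0.1495] 0.15719276813724403 369
top d [0.6384 0.0663] 0.10773188152111775 292
side a [ 0.6362 -0.1467] 0.15607137988690686 184
side c [ 0.6367 -0.0389] 0.13172497894617743 248
side d [0.6375 0.0688] 0.106586143561529 225
47.4583 [0.2054 0.3145 0.8307]
```

Pot b slipped out of the grip. Its opening was too small for 62 mm, so the pads closed on a chord. Checking where it is now.

View pics/top_end.png

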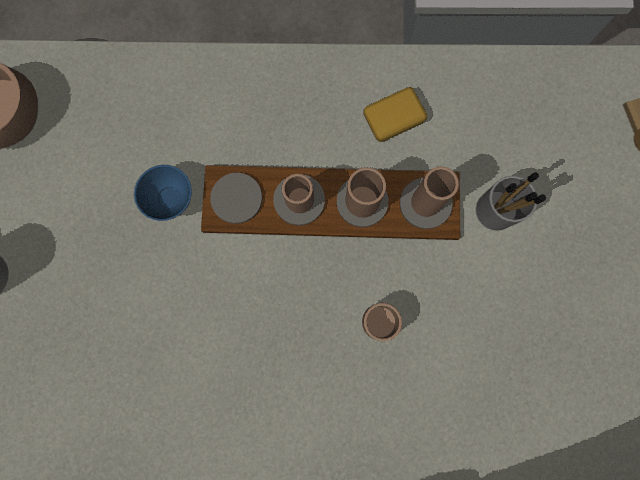

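```bash
python3 - <<'E'
from plant import robot
from h import *
for n in("top","side"):
    for r in rims(robot.grab_frame(n)): print(n,*r)
E
```

```text
top a [ 0.63774045 -0.04621083] 0.15130230357203833 547
top b [ 0.43339167 -0.07412345] 0.05754212708142825 349
side a [ 0.63527684 -0.08196112] 0.146202405874842 438
side b [ 0.43289723 -0.07160011] 0.056191828064997305 254
```

Pot b is still upright at (382,322), 11 mm further in +x. The other three stand on their discs. I'll lower over b, check the pose and look before gripping.

```bash
python3 - <<'E'
from plant import robot
from h import *
np.set_printoptions(precision=4,suppress=True)
x,y=.4331,-.0729
robot.goto([x,y,.235],DOWN); print(robot.move_straight([x,y,.029],vel=.12,contact_N=8))
s=robot.sense(); print(s["t"],s["tcp_pos"],s["tcp_rot"],s["wrist_force"])
f=robot.grab_frame("side"); cv2.imwrite("pics/s1.png",cv2.resize(f["image"][150:350,280:520,::-1],None,fx=3,fy=3,interpolation=2))
robot.grip(.78,strength=20); s=robot.sense(); print(s["opening"],s["gripper_force"],s["wrist_force"])
E
```

```text
False
51.5167 [ 0.4336 -0.073   0.0295] [3.1405 0.0003 1.5706] [ 0.5323  0.8607 -0.6313]
0.7788644763204658 0.0 [-0.2693 -0.9058  0.035 ]
```

View pics/s1.png

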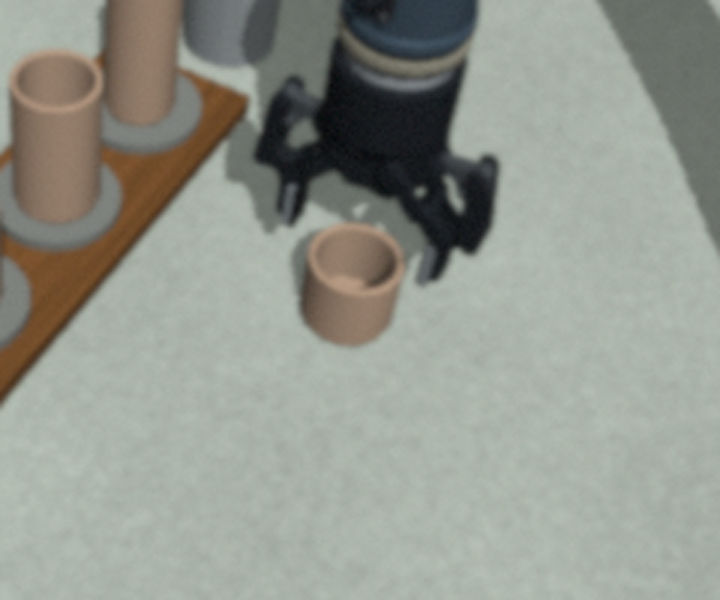

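The fingers stand beside the pot but behind its centre, towards −y, as seen from the side camera. I'll project the TCP and the estimated rim circle to see which one is off.

```bash
python3 - <<'E'
from plant import robot
from h import *
np.set_printoptions(precision=4,suppress=True)
s=robot.sense(); print(s["tcp_pos"],s["opening"])
f=robot.grab_frame("side"); K,d=cam(f); rv=cv2.Rodrigues(f["R"])[0]
pr=lambda P:cv2.projectPoints(np.float64(P),rv,f["t"],K,d)[0][:,0]
im=f["image"][...,::-1].copy(); big=cv2.resize(im[150:350,280:520],None,fx=3,fy=3,interpolation=2)
th=np.linspace(0,2*np.pi,60)
def dr(P,c):
    for p in pr(P): cv2.circle(big,tuple(((p-[280,150])*3).astype(int)),1,c,-1)
for z in(0,.055): dr(np.c_[.4331+.031*np.cos(th),-.0729+.031*np.sin(th),z+0*th],(0,255,0))
t=s["tcp_pos"]; dr([[t[0]+k,t[1],t[2]-.011+.006] for k in np.linspace(-.033,.033,20)],(0,0,255))
cv2.imwrite("pics/s2.png",big)
for r in rims(f): print(*r)
X=cloud(f); m=(f["image"].max(2)<60)&(X[...,2]<.09)&(abs(X[...,0]-.43)<.09)&(abs(X[...,1]+.07)<.08)
for a in(.0,.03,.045,.06):
    k=m&(X[...,2]>a)&(X[...,2]<a+.02); print(a,k.sum(),X[k].min(0) if k.any() else 0,X[k].max(0) if k.any() else 0)
E
```

```text
[ 0.4331 -0.073   0.0291] 0.7788644763204658
a [ 0.6354 -0.0834] 0.14597878606565845 444
b [ 0.4328 -0.0716] 0.05604996755868086 264
0.0 0 0 0
0.03 0 0 0
0.045 0 0 0
0.06 25 [ 0.3877 -0.0736  0.0671] [ 0.4781 -0.0633  0.08  ]
```

View pics/s2.png

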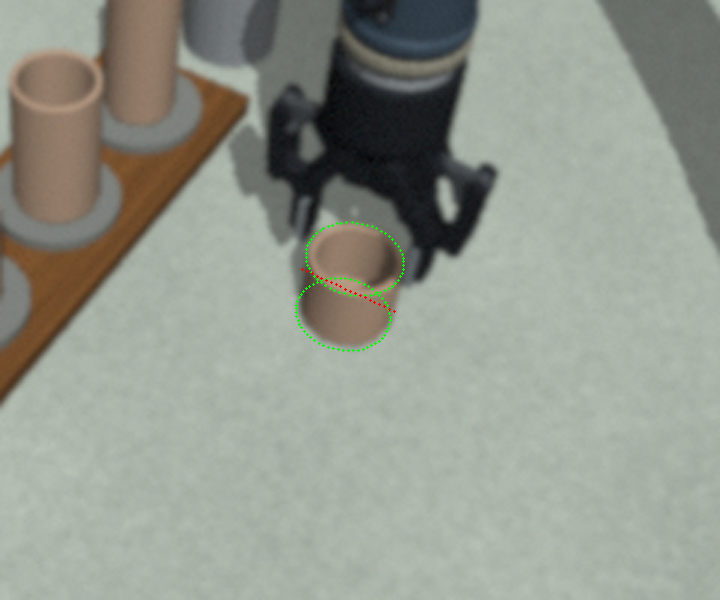

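```bash
python3 - <<'E'
from plant import robot
from h import *
np.set_printoptions(precision=4,suppress=True)
f=robot.grab_frame("side"); X=cloud(f)
for c in((305,228),(303,215),(300,200),(418,272),(421,260),(425,248)):
    u,v=c[0]//3+280,c[1]//3+150; print(c,X[v,u],f["image"][v,u])
m=(X[...,2]>.01)&(abs(X[...,1]+.07)<.05)&(abs(X[...,0]-.433)<.07)&(X[...,2]<.1)&~clay(f)
for a in np.arange(.01,.09,.01):
    k=m&(X[...,2]>a)&(X[...,2]<a+.01); print(a.round(3),k.sum(), *np.percentile(X[k],[5,50,95],axis=0) if k.sum()>3 else '')
E
```

```text
(305, 228) [ 0.4667 -0.0615  0.0743] [53 58 59]
(303, 215) [ 0.4686 -0.0619  0.0865] [76 82 84]
(300, 200) [ 0.4728 -0.0638  0.096 ] [70 74 77]
(418, 272) [ 0.3916 -0.068   0.0743] [40 44 48]
(421, 260) [ 0.3919 -0.0686  0.0847] [41 42 46]
(425, 248) [ 0.3903 -0.0615  0.1031] [26 29 32]
0.01 10 [ 0.4027 -0.0793  0.0114] [ 0.4307 -0.0661  0.0135] [ 0.4615 -0.057   0.0185]
0.02 11 [ 0.4023 -0.0783  0.0212] [ 0.456  -0.0587  0.0247] [ 0.4591 -0.0539  0.029 ]
0.03 11 [ 0.4026 -0.0948  0.0306] [ 0.4035 -0.0765  0.0341] [ 0.4607 -0.0606  0.0385]
0.04 10 [ 0.4028 -0.078   0.0403] [ 0.4565 -0.0587  0.0437] [ 0.4595 -0.054   0.0471]
0.05 28 [ 0.4034 -0.1042  0.0532] [ 0.4182 -0.0947  0.0553] [ 0.4609 -0.0747  0.0576]
0.06 43 [ 0.3876 -0.0785  0.0617] [ 0.4659 -0.0654  0.0667] [ 0.4752 -0.0616  0.0699]
0.07 64 [ 0.386  -0.0797  0.0706] [ 0.4321 -0.0659  0.075 ] [ 0.4779 -0.0608  0.0792]
0.08 75 [ 0.3858 -0.0791  0.0804] [ 0.4658 -0.0659  0.0847] [ 0.4781 -0.061   0.0897]
```

The fingers are centred in x and y, but their tips are at z≈0.061, about 35 mm higher than the reported TCP implies. So b was only pinched at, or above, its rim. I'll go lower under contact guard and recheck.

```bash
python3 - <<'E'
from plant import robot
from h import *
np.set_printoptions(precision=4,suppress=True)
robot.grip(1.)
x,y=.4331,-.0735
print(robot.move_straight([x,y,.003],vel=.04,contact_N=5)); s=robot.sense(); print(s["tcp_pos"],s["wrist_force"])
f=robot.grab_frame("side"); X=cloud(f)
m=(f["image"].max(2)<100)&(X[...,2]>.008)&(abs(X[...,1]+.07)<.03)&((abs(X[...,0]-.433)>.036))&(abs(X[...,0]-.433)<.075)&(X[...,2]<.1)
for sg in(-1,1):
    k=m&((X[...,0]-.433)*sg>0); print(np.sort(X[k][:,2])[:6])
cv2.imwrite("pics/s3.png",cv2.resize(f["image"][150:350,280:520,::-1],None,fx=3,fy=3,interpolation=2))
E
```

```text
False
[ 0.4332 -0.0734  0.003 ] [-0.3805 -0.2404 -0.8471]
[0.048  0.0491 0.0495 0.0496 0.05   0.0507]
[0.0402 0.0407 0.0424 0.0427 0.044  0.0442]
```

View pics/s3.png

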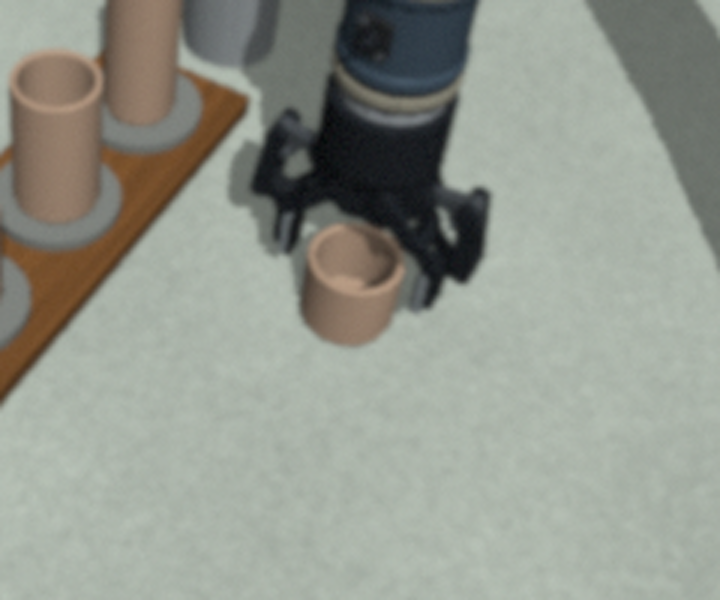

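The fingertips now straddle the pot at z≈0.045, still a bit high. I'll go 12 mm lower, grip and carry on.

```bash
python3 - <<'E'
from plant import robot
from h import *
np.set_printoptions(precision=4,suppress=True)
x,y=.4331,-.0735; g=-.009
print(robot.move_straight([x,y,g],vel=.04,contact_N=5)); g=robot.sense()["tcp_pos"][2]
robot.grip(0.,strength=30); s=robot.sense(); print("grip",g,s["opening"],s["gripper_force"])
robot.move_straight([x,y,g+.03],vel=.06); robot.sleep(.2)
s=robot.sense(); print("lifted",s["opening"],s["gripper_force"],s["t"])
for r in rims(robot.grab_frame("side"),.03): print(*r)
E
```

```text
False
grip -0.00928384898029011 0.7224608975441378 32.48735809698701
lifted 0.7281587002959534 32.9961240850389 54.825
a [ 0.6348 -0.1441] 0.15614760436668085 118
c [ 0.6354 -0.0371] 0.13131382703404465 151
d [0.6361 0.0705] 0.10665846263003377 136
b [ 0.4315 -0.0715] 0.08464110976616784 184
```

```bash
python3 - <<'E'
from plant import robot
from h import *
np.set_printoptions(precision=4,suppress=True)
x,y=.4331,-.0735; g=-.0093; u,v=PLACE["b"]; top=g+.19
robot.move_straight([x,y,top],vel=.12); robot.move_straight([u,v,top],vel=.2)
robot.move_straight([u,v,g+.036],vel=.12); robot.sleep(.2)
c=robot.move_straight([u,v,g+.022],vel=.015,contact_N=2.5); s=robot.sense()
print("contact",c,s["tcp_pos"]-[u,v,g+.026],s["opening"])
robot.grip(1.); robot.move_straight([u,v,.25],vel=.12)
robot.move_straight([.5,-.1,.3],vel=.2); robot.goto([.244,-.62,.3],DOWN)
for n in("top","side"):
    f=robot.grab_frame(n); cv2.imwrite(f"pics/{n}_e2.png",f["image"][...,::-1])
    for r in rims(f,.026): print(n,*r)
print(robot.sense()["t"])
E
```

```text
contact True [-0.0001 -0.      0.0008] 0.7285224479827374
top c [ 0.6377 -0.0416] 0.13236766170125622 399
top a [ 0.6368 -0.1494] 0.15729242688531528 377
top b [0.6393 0.1775] 0.08289034626668652 345
top d [0.6384 0.0663] 0.107475231775103 297
side a [ 0.636  -0.1465] 0.15611874840195464 187
side c [ 0.6368 -0.0388] 0.13127076572103769 251
side d [0.6373 0.0688] 0.10642268176520345 227
side b [0.6383 0.1799] 0.08162172238596578 344
66.7833
```

View pics/top_e2.png

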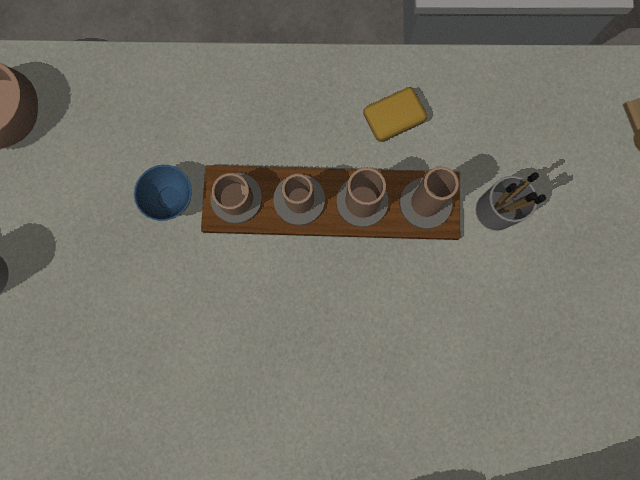

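All four pots stand upright on their discs: b (232,193), d (298,194), c (366,188) and a (441,186). Each is within about 3 mm of centre, and the bowl (163,192) and jar (513,200) are where they were.

```bash
python3 -c "
from plant import robot
print(robot.close_job())"
```

```text
the job is handed in; nothing more can be done
None
```

I handed the job in at about 67 s: the four pots stand upright within about 3 mm of their disc centres, shortest by the bowl to tallest by the brush jar, with bowl and jar unmoved; the shortest slipped from the first grip but stayed upright (pushed 11 mm, any drop not measured), and I placed it on a second try.

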